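# Slide the mounting lug out to its shoulders on the light panel

## Task

A flat T-shaped steel mounting lug lies loose on the back of the white light panel and is to be put in position for screwing on. With your fingertips push it along the panel, out over the panel's far edge, until its whole tongue sticks out and both its shoulders are flush with that edge, just as on the fitted lug beside it. Only slide it, never pick it up or tip it; leave everything else where it is, and take your hand away when it is in place.

Things in the scene. Friction and masses are not known exactly. Their poses are not given: they have to be found in the camera images.
- lug: The loose lug: flat T-shaped dark steel plate, 5 mm thick, about 0.32 kg, lying flat, tongue roughly towards the far edge (up to 18 degrees askew). Origin: middle of the shoulder line, underside; x points out along the tongue. Wide plate x = -60 (straight rear edge) to 0 mm (shoulders), 110 mm wide in y; tongue x = 0 to 40 mm, 50 mm wide. Centre of mass near x = -20 mm.
- shoulder_left (a point): Left end of the loose lug's shoulder line, on the underside (x = 0, y = +55 mm on the lug). It starts about 25 to 105 mm short of the edge.
- shoulder_right (a point): Right end of the loose lug's shoulder line, on the underside (x = 0, y = -55 mm on the lug).
- panel_edge (a point): Middle of the panel's far top edge, the straight edge farthest from the robot. Its x axis points square out of the panel, its y axis along the edge, z up. The panel's flat top is at this height, 40 mm above the bench.
- panel: The light panel, lying face down: a white metal tray 300 mm (x, away from the robot) by 620 mm (y) by 40 mm high, smooth and flat on top, does not move. Origin: centre of its underside.
- fitted_lug: A second lug of the same shape and size, already screwed to the panel with two screw heads (4 mm high), its shoulders flush with the far edge and its tongue out. It does not move. Origin and axes as for the loose lug.
- driver: Black finned driver housing screwed to the panel near its near edge, behind the fitted lug: 58 x 134 mm, 33 mm high (with feet 150 mm along y). Origin: centre of its underside. It does not move.
- wiring_box: Grey wiring box with a white cover, screwed to the panel near its near edge, behind the loose lug: 54 x 92 mm, 30 mm high, with a black cable gland at each end (122 mm overall along y). Origin: centre of its underside. It does not move.
- screwdriver: Screwdriver lying loose on the panel between the two lugs, black hexagonal handle 26 mm thick, 194 mm long overall, its blade towards its +x. Origin: under the middle of the handle; it reaches from x = -49 to +145 mm. Leave it alone.
- screw_tray: Open blue plastic tray of screws on the bench beyond the panel's far edge, 90 x 120 mm, 28 mm high. Origin: centre of its underside. Leave it alone.
- tape_roll: Roll of clear packing tape lying flat on the bench to the left of the panel, 100 mm across, 48 mm high. Origin: centre of its underside. Leave it alone.
- cutters: Wire cutters with orange grips lying flat on the bench to the right of the panel, 170 mm long, 15 mm high. Origin: under the pivot. Leave it alone.
Things that resemble listed ones, but are neither listed nor needed, are in the scene too. What is shaped like the lug but brown is not meant.

How it is judged:
By the outcome, as a careful person would: the job done as asked, in the order asked, and still so for the second after the job is handed in, with the robot touching nothing.
It also fails if it takes over 45 s, if anything falls off the work surface, if the arm or the gripper's body presses on something with over 40 N, if the wrist force passes 120 N, or if a joint passes its speed limit or range.

## Robot

A 6-joint arm with a two-finger parallel gripper is mounted at the origin on the work surface. World frame = base frame: x ahead of the robot, y to its left, z up, the work surface at z = 0. Lengths are in m, angles in rad, forces in N, time in s.
With the tool pointing down it reaches from about 0.375 to 0.75 m from the base axis. Payload 9 kg.
Tool frame: the origin (TCP) lies midway between the tips of the shut fingers; the grasp point (between the pads) lies 19 mm behind it; y points along the fingers, x is the direction in which the jaws open and shut, and the axes are right-handed (so a half turn about y gives the same grasp; the last joint's range is limited). The gripper opens to 85 mm and grips with 20 to 120 N. Pads are 22 mm wide; open, the fingers measure 114 mm over their backs; the gripper's body (76 mm by 85 mm) begins 54 mm behind the grasp point. The pads swing forward as they close: fully open they stand 13 mm farther back than shut.
Start: joints at [-1.538, 0.104, 0.097, 1.564, 0, 1.353], TCP at [0.149, -0.581, 0.231] pointing down, gripper open.
Joint ranges: [-2.99, 2.99], [-0.84, 1.86], [-1.1, 1.16], [-1.84, 2.11], [-1.51, 1.56], [-3.14, 3.14]. Speed limits (rad/s): [2.22, 2.22, 2.57, 3.14, 3.14, 3.14].

## Interface

Orientations are given as a unit quaternion [w, x, y, z].
In Python, from rig import state, eyes, ticket gives the robot as it stands. The module is installed in compiled form; this text tells all that it offers.
- The arm moves only by the tool apply_moves, never from a script. Its argument "plan" is a list of rows, each an object with "jaw": the opening in per cent of the stroke, from 0 (shut) to 100 (fully open); "delta_pos": the shift along the world's x, y, z in m, a list of three; "angular": the turn, a rotation vector about the world's x, y, z in degrees, a list of three. A call has 1 to 8 rows; each row is the pose to reach, as a shift and turn from the pose commanded when the call began; what a row does not reach only later rows make up. A row lasts 1/10 s, in which the tool goes at most 50 mm and 8.59 degrees, less where a joint would pass 70% of its speed; a pose out of reach is approached as far as the arm can. A call with a gripper value outside its range is refused whole. The fingers move at their own pace and stop on an object; the grip force is fixed at half the most. Time passes only in rows, so rows that repeat a pose let the fingers close. It gives the time, the measured TCP pose, the force and the opening at its end, in the units of the state.
- state(): the state, without advancing time (a new reading comes with each control period).
- eyes.get_image(name): name is "scene" or "top" or "wrist"; returns the picture (384x512x3 uint8, red, green, blue); there is no depth.
- eyes.calibration(name): a dict with "fx", "fy", "cx", "cy" (pixels), "dist" ([k1, k2, p1, p2, k3] as OpenCV has them; the pictures are not rectified), "extrinsics" (4x4, takes a point from camera to world coordinates); the wrist camera has in their place "tool_from_camera" (4x4, takes a point from camera to tool coordinates, whose origin is the TCP and whose axes are the tool frame's). Camera axes: x right, y down, z forward; pixel columns grow to the right and rows downward; lengths in m; the calibration is good to about 2 mm. A picture is of the moment at which its call begins: read the wrist's pose just before it. calibration takes no time and is no camera call.
- ticket.hand_in(): hands the job in, once; it reports no verdict.
Trained networks look in the newest picture that a camera, given by its name, has taken for a name from the list of things; names that differ only in an ending like _2 or _b are one class to them, and where a whole thing is asked for, a point or a joint stands for the part that bears it (a point fixed in the world has none). Each returns a list of dicts, best first, with "p" (0 to 1); they miss things now and then, are a little off and sometimes report something else, mostly with a low value. They report only what shows in the picture. A call takes as long as a camera call. They do not tell look-alikes from the thing itself.
- eyes.find_in(camera, target): "location" ([x, y, z] in m, in the coordinates of the camera as it stood for that picture, good to about 4 mm: the middle of the surface that is visible of it).
The state is a dict: "time_s": time; "joint_pos": joint angles; "dq": joint speeds; "effort": joint torques, N m; "tcp_pos": TCP position; "eef_rot": TCP orientation; "contact_force": force on the tool from outside, world axes, zero at the start; "torque": the same for the moment, N m; "width": finger opening in m.
Only numpy, scipy, OpenCV 4.12 (cv2) and the standard library are available. Lean on these libraries where they do the work, as an engineer would, in place of code of your own. Each camera call takes 0.05 s, during which the arm holds its last target. There are 200 camera calls.

## Working session

There is one attempt and no reset: what is moved stays moved. The work goes in short steps, Python scripts to look and compute and a tool call to move; the robot and the scene stay as the last step left them, time stands still between calls to the robot, and variables do not carry over. Pictures are saved under pics/ and viewed, about 8 in all and at most 12, crops included, and the job is handed in when it is done.

Besides the shell and the picture viewer there is one more tool, called in YAML: its name, and indented under it one key for each argument. apply_moves: Moves the arm, as the interface text tells. Its arguments: {"type":"object","properties":{"plan":{"type":"array"}},"required":["plan"]}

```bash
mkdir -p pics; cat > h.py <<'E'
import numpy as np, cv2
from rig import state, eyes, ticket
def T(cam):
    c=eyes.calibration(cam)
    if 'extrinsics' in c: return np.array(c['extrinsics'])
    from scipy.spatial.transform import Rotation as R
    s=state(); q=s['eef_rot']; M=np.eye(4); M[:3,:3]=R.from_quat([q[1],q[2],q[3],q[0]]).as_matrix(); M[:3,3]=s['tcp_pos']
    return M@np.array(c['tool_from_camera'])
def KD(cam):
    c=eyes.calibration(cam); return np.array([[c['fx'],0,c['cx']],[0,c['fy'],c['cy']],[0,0,1.]]),np.array(c['dist'],float)
def ray(cam,uv,z,M=None):
    M=T(cam) if M is None else M; K,D=KD(cam)
    p=cv2.undistortPoints(np.array(uv,float).reshape(-1,1,2),K,D).reshape(-1,2)
    d=np.c_[p,np.ones(len(p))]@M[:3,:3].T; o=M[:3,3]
    return o+d*((z-o[2])/d[:,2])[:,None]
def proj(cam,P,M=None):
    M=np.linalg.inv(T(cam) if M is None else M); K,D=KD(cam)
    return cv2.projectPoints(np.array(P,float).reshape(-1,3),cv2.Rodrigues(M[:3,:3])[0],M[:3,3],K,D)[0].reshape(-1,2)
def find(cam,name,M=None):
    M=T(cam) if M is None else M
    return [(np.round((M@np.r_[r['location'],1])[:3],4).tolist(),round(r['p'],2)) for r in eyes.find_in(cam,name)]
def save(im,n): cv2.imwrite('pics/'+n,im[:,:,::-1])
E
python3 - <<'E'
from h import *
s=state(); print(s['tcp_pos'],s['eef_rot'],s['contact_force'],s['width'],s['time_s'])
a=eyes.get_image('top'); save(cv2.resize(a,(800,600)),'top.png')
b=eyes.get_image('scene'); save(cv2.resize(b,(800,600)),'scene.png')
for n in ['lug','fitted_lug','panel','driver','wiring_box','screwdriver','screw_tray']:
    print(n,find('top',n)[:4])
print(T('top'))
E
```

```text
[ 0.14891762 -0.58090215  0.2305039 ] [ 0.55897055 -0.5582536   0.43382627 -0.43324313] [-0.34091519 -0.77808322  1.08854491] 0.08516676594623891 0.0
lug [([0.338, -0.4798, 0.0046], 0.97), ([0.736, -0.2634, 0.0027], 0.61)]
fitted_lug [([0.5845, 0.1615, 0.0447], 0.73)]
panel [([0.4646, -0.0133, 0.0399], 0.94), ([0.5288, -0.1885, 0.0487], 0.55)]
driver [([0.3472, 0.14, 0.0658], 0.93)]
wiring_box [([0.36, -0.163, 0.066], 0.57), ([0.5844, 0.1577, 0.0439], 0.23)]
screwdriver [([0.4163, -0.0007, 0.0633], 0.85), ([0.5284, -0.185, 0.0446], 0.21)]
screw_tray [([0.7564, -0.0549, 0.0029], 0.88)]
[[ 1.29243134e-03 -9.95816636e-01  9.13649613e-02  4.27765968e-01]
 [-9.99891917e-01  5.11780691e-05  1.47020871e-02 -2.04587821e-02]
 [-1.46452588e-02 -9.13740877e-02 -9.95708940e-01  1.36568187e+00]
 [ 0.00000000e+00  0.00000000e+00  0.00000000e+00  1.00000000e+00]]
```

View pics/top.png

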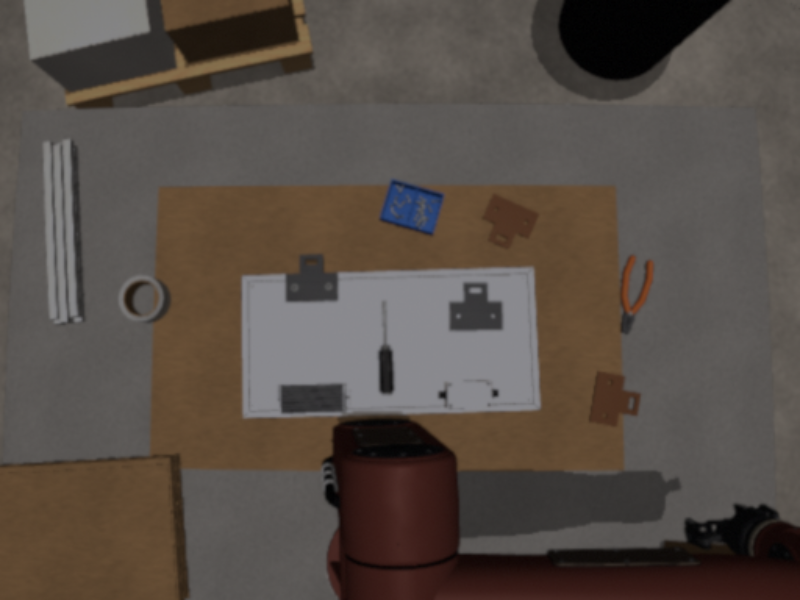

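View pics/scene.png

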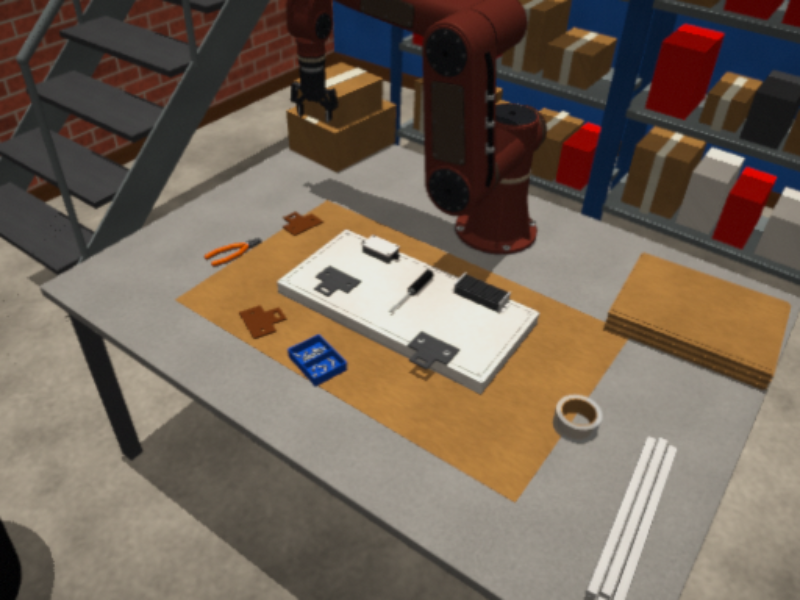

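Dark T plates are at (475,307) and (312,278); the two brown T's are at (510,220) and (613,398). The plate at (312,278) has screw heads and its tongue sticks out past the edge, so it is the fitted lug. The plate at (475,307) is dark steel, lies wholly on the panel and is behind no screws, so it is the loose lug. I'll confirm it in a crop and measure it.

```bash
python3 - <<'E'
from h import *
from scipy.spatial.transform import Rotation as R
a=eyes.get_image('top'); s=512/800
cr=a[int(250*s):int(345*s),int(420*s):int(545*s)]; save(cv2.resize(cr,(800,610),interpolation=cv2.INTER_CUBIC)[:600],'crop.png')
pe=ray('top',np.array([[246,275],[528,268]])*s,.04); d=pe[0]-pe[1]; print('edge',pe.round(4),'yaw',np.degrees(np.arctan2(-d[0],d[1])))
# lug mask (dark blob on panel)
g=a.max(2).astype(np.uint8); m=((g<105)*255).astype(np.uint8)
n,l,st,c=cv2.connectedComponentsWithStats(m)
for nm,uv in (('loose',(460,315)),('fitted',(292,290))):
    k=l[int(uv[1]*s),int(uv[0]*s)]; cn=max(cv2.findContours((l==k).astype(np.uint8),0,1)[0],key=cv2.contourArea).reshape(-1,2)
    w=ray('top',cn,.045); r=cv2.minAreaRect((w[:,:2]*1000).astype(np.float32)); print(nm,k,st[k],r,w[:,:2].min(0),w[:,:2].max(0))
q=state()['eef_rot']; M=R.from_quat([q[1],q[2],q[3],q[0]]).as_matrix(); print('tool axes cols',M.round(3))
c=eyes.calibration('wrist'); print(np.round(c['tool_from_camera'],3),c['fx'])
E
```

```text
edge [[ 0.6025  0.2964  0.04  ]
 [ 0.617  -0.3009  0.04  ]] yaw 1.393800203155512
loose 7 [288 181  34  31 778] ((535.755859375, -188.56130981445312), (108.10108184814453, 98.31048583984375), 89.98314666748047) [ 0.48660126 -0.24260889] [ 0.58490465 -0.13449723]
fitted 1 [     0      0    512    384 173973] ((576.7672119140625, -20.464111328125), (1855.7342529296875, 1344.398681640625), 89.68319702148438) [-0.09078484 -0.95203375] [1.25408653 0.90367205]
tool axes cols [[ 0.248 -0.     0.969]
 [-0.969 -0.     0.248]
 [ 0.    -1.    -0.   ]]
[[ 1.    -0.     0.001 -0.001]
 [-0.001 -0.259  0.966 -0.141]
 [-0.    -0.966 -0.259  0.066]
 [ 0.     0.     0.     1.   ]] 269.4228646173547
```

View pics/crop.png

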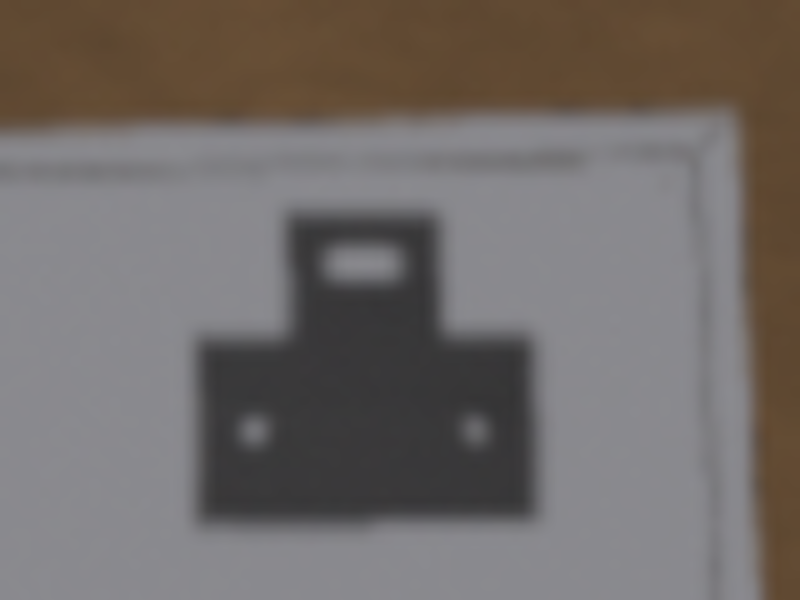

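The crop shows a dark grey T with two open screw holes at (255,432) and (475,432), a slot in the tongue and no screws. It lies loose on the white panel, so it is the target. The shoulders are about 68 mm short of the edge. I'll move to hover behind the rear edge with the camera ahead, ready to push with both fingertips.

apply_moves:
  plan:
    - {"jaw": 70,"delta_pos": [0.04,0.05,0],"angular": [0,0,-2]}
    - {"jaw": 70,"delta_pos": [0.08,0.1,0],"angular": [0,0,-4]}
    - {"jaw": 70,"delta_pos": [0.11,0.14,0],"angular": [0,0,-6]}
    - {"jaw": 70,"delta_pos": [0.14,0.18,0],"angular": [0,0,-8]}
    - {"jaw": 70,"delta_pos": [0.17,0.22,0],"angular": [0,0,-10]}
    - {"jaw": 70,"delta_pos": [0.2,0.26,0],"angular": [0,0,-12]}
    - {"jaw": 70,"delta_pos": [0.23,0.3,0],"angular": [0,0,-13]}
    - {"jaw": 70,"delta_pos": [0.26,0.335,0],"angular": [0,0,-13]}

```text
time_s: 1.3
tcp_pos: [0.3945, -0.2632, 0.2317]
eef_rot: [-0.506, 0.506, -0.494, 0.495]
contact_force: [0.7, -0.8, 0.1]
width: 0.0594
```

apply_moves:
  plan:
    - {"jaw": 70,"delta_pos": [0.023,0.028,-0.02],"angular": [0,0,0]}
    - {"jaw": 70,"delta_pos": [0.046,0.056,-0.05],"angular": [0,0,0]}
    - {"jaw": 70,"delta_pos": [0.046,0.056,-0.07],"angular": [0,0,0]}
    - {"jaw": 70,"delta_pos": [0.046,0.056,-0.07],"angular": [0,0,0]}
    - {"jaw": 70,"delta_pos": [0.046,0.056,-0.07],"angular": [0,0,0]}

```text
time_s: 1.8
tcp_pos: [0.4395, -0.2091, 0.1619]
eef_rot: [-0.506, 0.506, -0.494, 0.494]
contact_force: [0.3, -0.4, 0.3]
width: 0.0599
```

```bash
python3 - <<'E'
from h import *
from scipy.spatial.transform import Rotation as R
s=state(); M=T('wrist'); w=eyes.get_image('wrist'); save(cv2.resize(w,(800,600)),'w1.png'); np.savez('w1.npz',w=w,M=M)
q=s['eef_rot']; z=R.from_quat([q[1],q[2],q[3],q[0]]).as_matrix()[:,2]
print(s['tcp_pos'],'yaw',np.degrees(np.arctan2(z[1],z[0])),z,s['contact_force'],s['width'])
print(find('wrist','lug',M)[:3])
E
```

```text
[ 0.43953667 -0.20913771  0.16190371] yaw 1.3639254257597198 [ 9.99716672e-01  2.38027412e-02 -6.53280888e-05] [ 0.30658875 -0.38316772  0.27189349] 0.05987820605413305
[([0.3435, -0.4868, 0.0037], 0.87), ([0.5307, -0.1889, 0.0373], 0.68)]
```

View pics/w1.png

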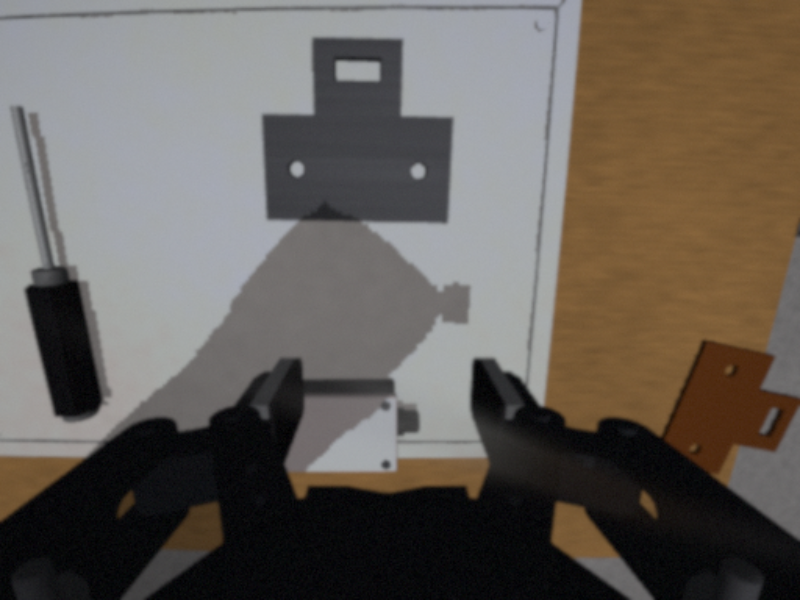

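```bash
python3 - <<'E'
from h import *
d=np.load('w1.npz'); M=d['M']; s=512/800
L=['rearL','rearR','shL','shR','tipL','tipR']
P=ray('wrist',np.array([[267,220],[447,222],[263,115],[452,118],[313,38],[402,39]])*s,.045,M)
for n,p in zip(L,P): print(n,p.round(4))
f=lambda a,b:(np.degrees(np.arctan2(-(P[a]-P[b])[0],(P[a]-P[b])[1])),np.linalg.norm(P[a]-P[b]))
print(f(0,1),f(2,3),f(4,5))
g=d['w'].max(2); print('box front',ray('wrist',np.array([[305,380],[392,380]])*s,.07,M).round(4))
E=ray('wrist',np.array([[100,10],[500,2]])*s,.04,M); print('groove/edge',E.round(4))
E
```

```text
rearL [ 0.4875 -0.1353  0.045 ]
rearR [ 0.4888 -0.244   0.045 ]
shL [ 0.5466 -0.1357  0.045 ]
shR [ 0.5473 -0.2434  0.045 ]
tipL [ 0.5867 -0.1648  0.045 ]
tipR [ 0.5872 -0.2136  0.045 ]
(np.float64(0.6694168436638221), np.float64(0.10862866172321393)) (np.float64(0.4084785786802795), np.float64(0.10775525343269919)) (np.float64(0.6474037604551942), np.float64(0.04878536312597435))
box front [[ 0.3949 -0.1605  0.07  ]
 [ 0.3961 -0.2129  0.07  ]]
groove/edge [[ 0.6015 -0.0448  0.04  ]
 [ 0.6089 -0.2671  0.04  ]]
```

apply_moves:
  plan:
    - {"jaw": 70,"delta_pos": [0.01,0.02,-0.04],"angular": [0,0,0]}
    - {"jaw": 70,"delta_pos": [0.01,0.02,-0.08],"angular": [0,0,0]}
    - {"jaw": 70,"delta_pos": [0.01,0.02,-0.1],"angular": [0,0,0]}
    - {"jaw": 70,"delta_pos": [0.01,0.02,-0.1],"angular": [0,0,0]}
    - {"jaw": 70,"delta_pos": [0.01,0.02,-0.1],"angular": [0,0,0]}

```text
time_s: 2.4
tcp_pos: [0.4501, -0.19, 0.063]
eef_rot: [0.506, -0.506, 0.494, -0.495]
contact_force: [0.0, -0.2, 0.6]
width: 0.0597
```

apply_moves:
  plan:
    - {"jaw": 70,"delta_pos": [0,0,-0.01],"angular": [0,0,0]}
    - {"jaw": 70,"delta_pos": [0,0,-0.018],"angular": [0,0,0]}
    - {"jaw": 70,"delta_pos": [0,0,-0.02],"angular": [0,0,0]}
    - {"jaw": 70,"delta_pos": [0,0,-0.02],"angular": [0,0,0]}

```text
time_s: 2.8
tcp_pos: [0.4495, -0.1889, 0.0411]
eef_rot: [-0.506, 0.506, -0.494, 0.494]
contact_force: [-0.1, -0.2, -0.4]
width: 0.0599
```

apply_moves:
  plan:
    - {"jaw": 70,"delta_pos": [0,0,-0.0015],"angular": [0,0,0]}
    - {"jaw": 70,"delta_pos": [0,0,-0.0015],"angular": [0,0,0]}

```text
time_s: 3.0
tcp_pos: [0.4498, -0.189, 0.0399]
eef_rot: [-0.506, 0.506, -0.494, 0.494]
contact_force: [-0.2, 0.0, -0.4]
width: 0.0601
```

```bash
python3 - <<'E'
from h import *
s=state(); M=T('wrist'); w=eyes.get_image('wrist'); save(cv2.resize(w,(800,600)),'w2.png'); np.savez('w2.npz',w=w,M=M)
print(s['tcp_pos'],s['contact_force'],s['width'])
E
```

```text
[ 0.44975966 -0.18897559  0.03992959] [-0.21231029  0.00066335 -0.37687693] 0.060061206283072155
```

View pics/w2.png

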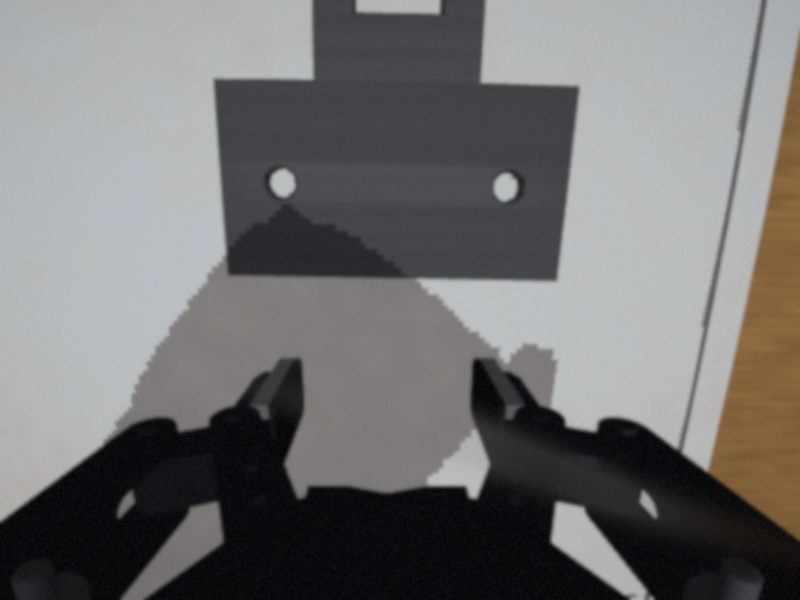

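The wrist view shows the lug's rear edge straight at v≈275 (u 228–557), with the two pads at u≈285 and 488 behind it, centred. I'll keep descending until they touch the panel.

apply_moves:
  plan:
    - {"jaw": 70,"delta_pos": [0,0,-0.0015],"angular": [0,0,0]}
    - {"jaw": 70,"delta_pos": [0,0,-0.0015],"angular": [0,0,0]}

```text
time_s: 3.25
tcp_pos: [0.4496, -0.1889, 0.0382]
eef_rot: [-0.506, 0.506, -0.494, 0.494]
contact_force: [0.4, 0.1, -0.1]
width: 0.0599
```

apply_moves:
  plan:
    - {"jaw": 70,"delta_pos": [0,0,-0.0015],"angular": [0,0,0]}
    - {"jaw": 70,"delta_pos": [0,0,-0.0015],"angular": [0,0,0]}

```text
time_s: 3.45
tcp_pos: [0.4496, -0.1889, 0.0366]
eef_rot: [-0.506, 0.506, -0.494, 0.494]
contact_force: [0.3, 0.1, 0.0]
width: 0.0596
```

apply_moves:
  plan:
    - {"jaw": 70,"delta_pos": [0,0,-0.0015],"angular": [0,0,0]}
    - {"jaw": 70,"delta_pos": [0,0,-0.0015],"angular": [0,0,0]}

```text
time_s: 3.65
tcp_pos: [0.4496, -0.1889, 0.0351]
eef_rot: [-0.506, 0.506, -0.494, 0.494]
contact_force: [0.0, 0.2, 0.8]
width: 0.0597
```

apply_moves:
  plan:
    - {"jaw": 70,"delta_pos": [0,0,-0.001],"angular": [0,0,0]}
    - {"jaw": 70,"delta_pos": [0,0,-0.001],"angular": [0,0,0]}

```text
time_s: 3.85
tcp_pos: [0.4497, -0.1889, 0.035]
eef_rot: [-0.506, 0.506, -0.494, 0.494]
contact_force: [-3.7, 2.4, 7.8]
width: 0.0597
```

apply_moves:
  plan:
    - {"jaw": 70,"delta_pos": [0,0,-0.001],"angular": [0,0,0]}
    - {"jaw": 70,"delta_pos": [0,0,-0.001],"angular": [0,0,0]}

```text
time_s: 4.05
tcp_pos: [0.4497, -0.189, 0.0349]
eef_rot: [-0.506, 0.506, -0.494, 0.494]
contact_force: [-7.4, 5.4, 17.3]
width: 0.0598
```

Contact was felt at TCP z = 0.035. I'll lift 1.5 mm clear and slide forward.

apply_moves:
  plan:
    - {"jaw": 70,"delta_pos": [0,0,0.0034],"angular": [0,0,0]}
    - {"jaw": 70,"delta_pos": [0.003,0,0.0034],"angular": [0,0,0]}
    - {"jaw": 70,"delta_pos": [0.006,0,0.0034],"angular": [0,0,0]}
    - {"jaw": 70,"delta_pos": [0.009,0,0.0034],"angular": [0,0,0]}
    - {"jaw": 70,"delta_pos": [0.012,0.0003,0.0034],"angular": [0,0,0]}
    - {"jaw": 70,"delta_pos": [0.015,0.0003,0.0034],"angular": [0,0,0]}
    - {"jaw": 70,"delta_pos": [0.018,0.0004,0.0034],"angular": [0,0,0]}
    - {"jaw": 70,"delta_pos": [0.02,0.0005,0.0034],"angular": [0,0,0]}

```text
time_s: 4.85
tcp_pos: [0.47, -0.1884, 0.0367]
eef_rot: [-0.506, 0.506, -0.494, 0.494]
contact_force: [-0.2, 0.0, 0.1]
width: 0.0597
```

apply_moves:
  plan:
    - {"jaw": 70,"delta_pos": [0.002,0,0],"angular": [0,0,0]}
    - {"jaw": 70,"delta_pos": [0.004,0,0],"angular": [0,0,0]}
    - {"jaw": 70,"delta_pos": [0.006,0,0],"angular": [0,0,0]}
    - {"jaw": 70,"delta_pos": [0.008,0,0],"angular": [0,0,0]}
    - {"jaw": 70,"delta_pos": [0.01,0.0002,0],"angular": [0,0,0]}
    - {"jaw": 70,"delta_pos": [0.012,0.0003,0],"angular": [0,0,0]}

```text
time_s: 5.45
tcp_pos: [0.4815, -0.1881, 0.0366]
eef_rot: [-0.506, 0.506, -0.494, 0.494]
contact_force: [-2.9, 0.3, 1.3]
width: 0.0597
```

apply_moves:
  plan:
    - {"jaw": 70,"delta_pos": [0.003,0,0],"angular": [0,0,0]}
    - {"jaw": 70,"delta_pos": [0.006,0.0001,0],"angular": [0,0,0]}
    - {"jaw": 70,"delta_pos": [0.009,0.0002,0],"angular": [0,0,0]}
    - {"jaw": 70,"delta_pos": [0.012,0.0003,0],"angular": [0,0,0]}
    - {"jaw": 70,"delta_pos": [0.015,0.0004,0],"angular": [0,0,0]}
    - {"jaw": 70,"delta_pos": [0.018,0.0004,0],"angular": [0,0,0]}
    - {"jaw": 70,"delta_pos": [0.02,0.0005,0],"angular": [0,0,0]}
    - {"jaw": 70,"delta_pos": [0.02,0.0005,0],"angular": [0,0,0]}

```text
time_s: 6.25
tcp_pos: [0.5021, -0.1876, 0.0368]
eef_rot: [0.506, -0.506, 0.494, -0.494]
contact_force: [-0.7, 0.1, -0.4]
width: 0.0593
```

```bash
python3 - <<'E'
from h import *
s=state(); M=T('wrist'); w=eyes.get_image('wrist'); save(cv2.resize(w,(800,600)),'w3.png'); np.savez('w3.npz',w=w,M=M)
t=eyes.get_image('top'); save(t,'top3.png')
print(s['tcp_pos'],s['contact_force'],s['width'])
E
```

```text
[ 0.50209693 -0.18763492  0.036762  ] [-0.69747982  0.14967147 -0.37692707] 0.059348792076764745
```

View pics/w3.png

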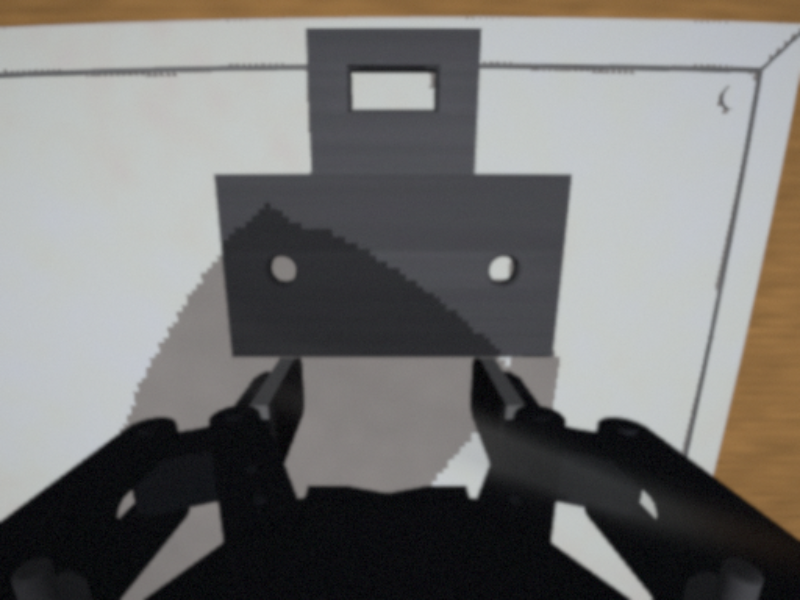

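Both pads now bear on the rear edge (v≈356), the shoulders are at v≈175 and the panel edge is at v≈20. I'll measure the remaining distance at sub-pixel level.

```bash
cat > meas.py <<'E'
from h import *
def trans(w,u0,u1,v0,v1,ch):
    "sub-pixel row of steepest change in the given channel, per column (native pixels)"
    g=cv2.GaussianBlur(w,(0,0),1.0).astype(float)
    g=g[:,:,ch] if ch is not None else g.sum(2)
    P=[]
    for u in range(u0,u1):
        d=np.abs(np.diff(g[v0:v1,u])); k=d.argmax()
        o=0
        if 0<k<len(d)-1: a,b,c=d[k-1:k+2]; o=(a-c)/(2*(a-2*b+c)+1e-9)
        P.append((u,v0+k+o+.5))
    return np.array(P)
def line(X):  # robust fit, returns point and direction
    vx,vy,x,y=cv2.fitLine((X[:,:2]*1000).astype(np.float32),cv2.DIST_HUBER,0,.01,.01).ravel(); return np.array([x,y]),np.array([vx,vy])*np.sign(vy)
def report(w,M,edges,shoulders,zs=.045):
    E=np.vstack([ray('wrist',trans(w,*b,2),.04,M) for b in edges])
    p,d=line(E); n=np.array([d[1],-d[0]]); print('edge p',p.round(1),'yaw',np.degrees(np.arctan2(n[1],n[0])).round(2),'rms',np.std((E[:,:2]*1000-p)@n).round(2))
    for b in shoulders:
        S=ray('wrist',trans(w,*b,None),zs,M)[:,:2]*1000; q=(S-p)@n
        print('shoulder',S.mean(0).round(1),'signed to edge mm',np.median(q).round(2),'slope deg',np.degrees(np.polyfit((S-p)@d,q,1)[0]).round(2))
E
python3 - <<'E'
from meas import *
d=np.load('w3.npz'); w,M=d['w'],d['M']
report(w,M,[(10,185,3,30),(320,480,3,30)],[(144,192,100,124),(311,358,100,124)])
report(w,M,[(10,185,3,30),(320,480,3,30)],[(160,345,215,242)])
E
```

```text
edge p [ 617.6 -181.5] yaw 1.69 rms 0.04
shoulder [ 572.6 -147.5] signed to edge mm -44.02 slope deg 0.36
shoulder [ 574.5 -226.3] signed to edge mm -44.46 slope deg 0.28
edge p [ 617.6 -181.5] yaw 1.69 rms 0.04
shoulder [ 514.  -189.1] signed to edge mm -103.22 slope deg 0.57
```

apply_moves:
  plan:
    - {"jaw": 70,"delta_pos": [0.003,0.0001,0],"angular": [0,0,0.1]}
    - {"jaw": 70,"delta_pos": [0.007,0.0002,0],"angular": [0,0,0.2]}
    - {"jaw": 70,"delta_pos": [0.011,0.0003,0],"angular": [0,0,0.3]}
    - {"jaw": 70,"delta_pos": [0.015,0.0004,0],"angular": [0,0,0.3]}
    - {"jaw": 70,"delta_pos": [0.019,0.0005,0],"angular": [0,0,0.3]}
    - {"jaw": 70,"delta_pos": [0.023,0.0006,0],"angular": [0,0,0.3]}
    - {"jaw": 70,"delta_pos": [0.026,0.0007,0],"angular": [0,0,0.3]}
    - {"jaw": 70,"delta_pos": [0.029,0.0008,0],"angular": [0,0,0.3]}

```text
time_s: 7.15
tcp_pos: [0.5309, -0.1868, 0.0367]
eef_rot: [-0.507, 0.507, -0.493, 0.493]
contact_force: [-4.1, -0.3, 2.0]
width: 0.0599
```

apply_moves:
  plan:
    - {"jaw": 70,"delta_pos": [0.002,0,0],"angular": [0,0,0]}
    - {"jaw": 70,"delta_pos": [0.004,0.0001,0],"angular": [0,0,0]}
    - {"jaw": 70,"delta_pos": [0.006,0.0002,0],"angular": [0,0,0]}
    - {"jaw": 70,"delta_pos": [0.008,0.0002,0],"angular": [0,0,0]}
    - {"jaw": 70,"delta_pos": [0.008,0.0002,0],"angular": [0,0,0]}

```text
time_s: 7.65
tcp_pos: [0.539, -0.1866, 0.0367]
eef_rot: [0.507, -0.507, 0.493, -0.493]
contact_force: [-1.8, 0.5, 0.7]
width: 0.0598
```

```bash
python3 - <<'E'
from meas import *
s=state(); M=T('wrist'); w=eyes.get_image('wrist'); save(cv2.resize(w,(800,600)),'w4.png'); np.savez('w4.npz',w=w,M=M)
print(s['tcp_pos'],s['contact_force'],s['width'],s['time_s'])
ev=lambda y: proj('wrist',[[.6177+(-.1815-y)*.0295,y,.04]],M)[0].round(1)
print('expected edge px',ev(-.10),ev(-.26))
v=int(ev(-.1815)[1]); print(v)
report(w,M,[(10,125,v-8,v+12),(380,480,v-8,v+12)],[(150,190,v+3,v+30),(311,352,v+3,v+30)])
report(w,M,[(10,125,v-8,v+12),(380,480,v-8,v+12)],[(160,345,215,242)])
E
```

```text
[ 0.53897098 -0.18659911  0.03672776] [-1.84636598  0.50671239  0.70811266] 0.059755751698192736 7.65
expected edge px [76.3 96.7] [403.8  96.4]
95
edge p [ 617.8 -165.5] yaw 1.66 rms 0.04
shoulder [ 609.1 -147. ] signed to edge mm -8.14 slope deg 0.07
shoulder [ 611.4 -223.4] signed to edge mm -8.13 slope deg -0.11
edge p [ 617.8 -165.5] yaw 1.66 rms 0.04
shoulder [ 550.5 -188. ] signed to edge mm -67.16 slope deg -0.52
```

View pics/w4.png

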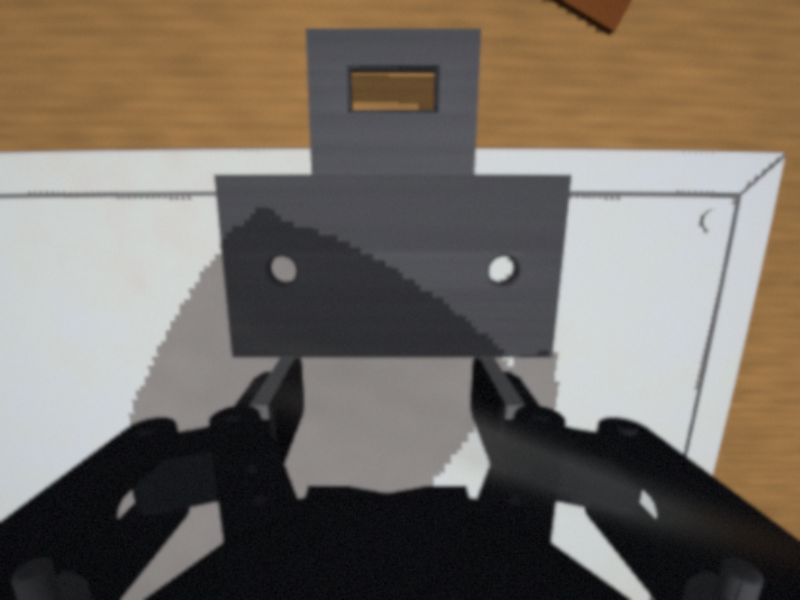

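Shoulders are parallel to the edge and 8.1 mm short. I'll push 6 mm more, then re-measure.

apply_moves:
  plan:
    - {"jaw": 70,"delta_pos": [0.002,0.0001,0],"angular": [0,0,0]}
    - {"jaw": 70,"delta_pos": [0.004,0.0001,0],"angular": [0,0,0]}
    - {"jaw": 70,"delta_pos": [0.006,0.0002,0],"angular": [0,0,0]}
    - {"jaw": 70,"delta_pos": [0.006,0.0002,0],"angular": [0,0,0]}
    - {"jaw": 70,"delta_pos": [0.006,0.0002,0],"angular": [0,0,0]}

```text
time_s: 8.2
tcp_pos: [0.545, -0.1864, 0.0368]
eef_rot: [0.507, -0.507, 0.492, -0.493]
contact_force: [-0.9, -0.4, 0.6]
width: 0.0597
```

```bash
python3 - <<'E'
from meas import *
s=state(); M=T('wrist'); w=eyes.get_image('wrist'); save(w,'w5.png'); np.savez('w5.npz',w=w,M=M)
print(s['tcp_pos'],s['contact_force'],s['time_s'])
v=int(proj('wrist',[[.6177,-.1815,.04]],M)[0][1]); print(v)
for b in [[(10,125,v-8,v+8),(380,480,v-8,v+8)]]:
    report(w,M,b,[(150,190,v+2,v+16),(311,352,v+2,v+16)])
print(trans(w,165,170,v-8,v+16,None),trans(w,165,170,v+2,v+16,None),w[v-8:v+12,170].tolist())
E
```

```text
[ 0.54496806 -0.18644705  0.03677194] [-0.87896201 -0.41823285  0.57543826] 8.2
108
edge p [ 618.9 -200.1] yaw 1.68 rms 0.02
shoulder [ 615.1 -146.9] signed to edge mm -2.3 slope deg 0.08
shoulder [ 617.3 -223.3] signed to edge mm -2.31 slope deg -0.08
[[165.         111.58181818]
 [166.         111.59183673]
 [167.         111.57692308]
 [168.         111.58823529]
 [169.         111.57407407]] [[165.         111.58181818]
 [166.         111.59183673]
 [167.         111.57692308]
 [168.         111.58823529]
 [169.         111.57407407]] [[157, 117, 71], [161, 120, 74], [164, 123, 74], [165, 123, 77], [162, 123, 75], [160, 121, 77], [156, 125, 94], [161, 146, 133], [185, 179, 175], [202, 199, 197], [197, 197, 194], [166, 166, 166], [117, 118, 119], [85, 85, 90], [81, 81, 87], [79, 81, 84], [80, 82, 85], [82, 80, 87], [81, 80, 86], [77, 78, 85]]
```

apply_moves:
  plan:
    - {"jaw": 70,"delta_pos": [0.001,0,0],"angular": [0,0,0]}
    - {"jaw": 70,"delta_pos": [0.002,0,0],"angular": [0,0,0]}
    - {"jaw": 70,"delta_pos": [0.0023,0.0001,0],"angular": [0,0,0]}
    - {"jaw": 70,"delta_pos": [0.0023,0.0001,0],"angular": [0,0,0]}
    - {"jaw": 70,"delta_pos": [0.0023,0.0001,0],"angular": [0,0,0]}

```text
time_s: 8.75
tcp_pos: [0.547, -0.1864, 0.0367]
eef_rot: [-0.507, 0.507, -0.493, 0.493]
contact_force: [-3.1, -0.8, 2.0]
width: 0.0599
```

```bash
python3 - <<'E'
from meas import *
s=state(); M=T('wrist'); w=eyes.get_image('wrist'); np.savez('w6.npz',w=w,M=M)
save(cv2.resize(w[85:150,120:385],(795,195),interpolation=cv2.INTER_CUBIC),'w6.png')
print(s['tcp_pos'],s['contact_force'],s['time_s'])
v=int(proj('wrist',[[.6185,-.1815,.04]],M)[0][1]); print(v)
report(w,M,[(10,125,v-8,v+8),(380,480,v-8,v+8)],[(150,190,v-8,v+10),(311,352,v-8,v+10)])
report(w,M,[(10,125,v-8,v+8),(380,480,v-8,v+8)],[(160,345,215,242)])
E
```

```text
[ 0.54697199 -0.18638096  0.03673278] [-3.06176451 -0.75788566  1.97897195] 8.75
110
edge p [ 618.5 -182.1] yaw 1.67 rms 0.02
shoulder [ 617.3 -146.8] signed to edge mm -0.16 slope deg -0.24
shoulder [ 619.4 -223.2] signed to edge mm -0.33 slope deg -0.14
edge p [ 618.5 -182.1] yaw 1.67 rms 0.02
shoulder [ 558.4 -187.8] signed to edge mm -59.36 slope deg -0.22
```

View pics/w6.png

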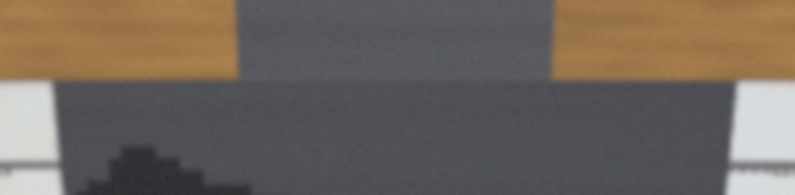

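The crop shows the shoulder line running straight on with the panel edge at v≈80 on both sides, within about 0.3 mm. Backing off and lifting.

apply_moves:
  plan:
    - {"jaw": 70,"delta_pos": [-0.01,0,0],"angular": [0,0,0]}
    - {"jaw": 70,"delta_pos": [-0.025,0,0],"angular": [0,0,0]}
    - {"jaw": 70,"delta_pos": [-0.03,0,0.02],"angular": [0,0,0]}
    - {"jaw": 70,"delta_pos": [-0.03,0,0.06],"angular": [0,0,0]}
    - {"jaw": 70,"delta_pos": [-0.03,0,0.1],"angular": [0,0,0]}
    - {"jaw": 70,"delta_pos": [0.0,0,0.12],"angular": [0,0,0]}
    - {"jaw": 70,"delta_pos": [0.0,0,0.12],"angular": [0,0,0]}
    - {"jaw": 70,"delta_pos": [0.0,0,0.12],"angular": [0,0,0]}

```text
time_s: 9.6
tcp_pos: [0.547, -0.1863, 0.1566]
eef_rot: [0.507, -0.507, 0.492, -0.493]
contact_force: [-1.2, -0.3, -0.0]
width: 0.06
```

```bash
python3 - <<'E'
from meas import *
s=state(); M=T('wrist'); w=eyes.get_image('wrist'); save(cv2.resize(w,(800,600)),'w7.png'); np.savez('w7.npz',w=w,M=M)
print(s['tcp_pos'],s['contact_force'],s['time_s'],np.abs(s['dq']).max())
L=proj('wrist',[[.618+.0293*(-.185-y),y,.04] for y in (-.03,-.11,-.137,-.155,-.215,-.235,-.26,-.33)],M); print(L.round(0).tolist())
v=int(L[3][1]); u=L[:,0].astype(int)
report(w,M,[(max(u[0],3),u[1],v-6,v+7),(u[6],min(u[7],505),v-6,v+7)],[(u[2]+2,u[3],v-6,v+7),(u[4],u[5],v-6,v+7)])
E
```

```text
[ 0.54701847 -0.18626094  0.15660231] [-1.20882474 -0.29424931 -0.02164633] 9.6 0.04749793021408288
[[82.0, 118.0], [168.0, 117.0], [197.0, 117.0], [216.0, 117.0], [281.0, 117.0], [303.0, 117.0], [330.0, 118.0], [405.0, 118.0]]
edge p [ 616.5 -115.8] yaw 1.64 rms 1.35
shoulder [ 616.9 -146.7] signed to edge mm -0.56 slope deg 0.15
shoulder [ 619.1 -223.5] signed to edge mm -0.57 slope deg -0.07
```

View pics/w7.png

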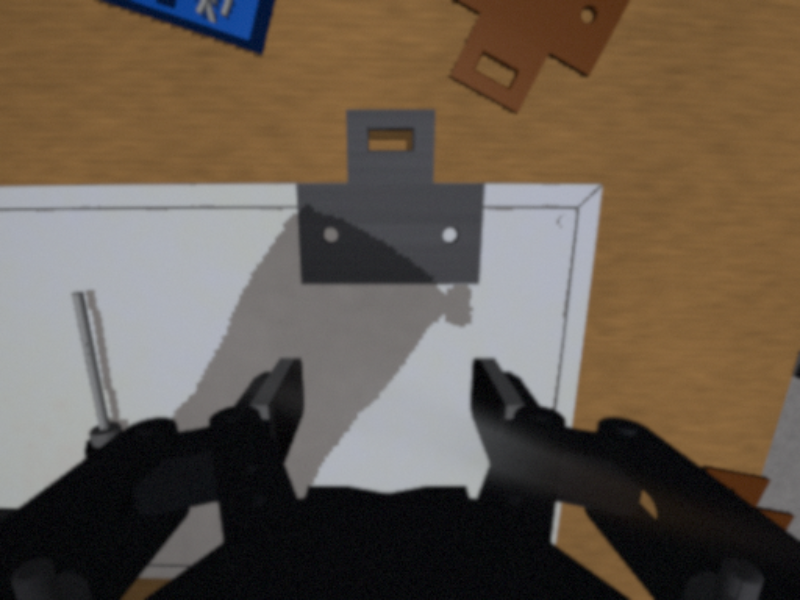

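The lug sits flush at v≈184 with its tongue out and the hand clear. That edge fit ran past the panel corner at u≈600 (rms 1.35), so I'll redo it on the valid columns.

```bash
python3 - <<'E'
from meas import *
d=np.load('w7.npz'); w,M=d['w'],d['M']
report(w,M,[(82,168,111,124),(325,372,111,124)],[(199,216,111,124),(281,303,111,124)])
s=state(); print(s['time_s'],s['contact_force'])
E
```

```text
edge p [ 619.4 -215.9] yaw 1.65 rms 0.08
shoulder [ 616.9 -147.2] signed to edge mm -0.55 slope deg 0.21
shoulder [ 619.1 -223.5] signed to edge mm -0.57 slope deg -0.07
9.65 [-0.33696191 -0.21444677  0.49636119]
```

```bash
python3 -c "
from rig import ticket; print(ticket.hand_in())"
```

```text
the job is handed in; nothing more can be done
None
```

I pushed the loose dark lug along the panel with both fingertips on its rear edge. Its whole tongue now sticks out, and both shoulders are flush with the far edge. I then backed the hand off, lifted it about 12 cm clear and handed the job in at about 9.7 s on the robot's clock.

- **Flushness:** the last two measurements put the shoulders just short of the edge. While the fingers still touched the lug I got 0.16 mm (left) and 0.33 mm (right). From above, after retreating, I got 0.55 mm and 0.57 mm. They differ by about 0.3 mm, which is about what the camera can resolve, so I made no further correction.
- **Squareness:** the shoulders were parallel to the edge within about 0.15°.
- **Forces:** pushing took about 4 N or less at the readings. The most I saw was about 19 N, when I touched the panel to find its height.
- **Failed check:** the first edge fit after retreating ran past the panel corner, so I redid it on the valid part of the edge.
- **Other things:** nothing else looked disturbed in the last wrist view. That view did not show the fitted lug, driver, tape roll or cutters, and I took no final overall picture.

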